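# Index the marble carousel and tip in the next marble

## Task

The round sorting carousel has been left standing short of its click stop. Push it on round, anticlockwise seen from above, by one of its upright pegs until it snaps into the next detent and stops against it, pushing gently (never more than about 15 newtons, and do not pinch the peg) and not forcing it past; then press the iron lever right down so that the wooden bin tips its marble into the compartment that has come round in front of it. Leave the lever down and the loupe, weight and ramekin where they are.

Things in the scene. Friction and masses are not known exactly. Their poses are not given: they have to be found in the camera images.
- machine: The fixed base of the sorting machine: a round dark wooden drum 256 mm across and 46 mm high that carries the carousel, with a wooden foot plate on its far (+x) side that carries the bin and lever. Origin on the table on the carousel's axis; x points from the axis to the tilting bin, y towards the lever's side, z up.
- carousel: The turning carousel: wooden disc 260 mm across, floor 56 mm above the table, rim and six radial walls (6 mm thick) up to 78 mm, brass hub (radius 28 mm) up to 88 mm. Origin on its axis at table height, z up. Its yaw relative to machine is the carousel's angle, anticlockwise positive; it starts at 11 to 36 degrees and turns with a light drag (1 to 2 N at a peg).
- compartment (a point): Centre of the floor, 56 mm above the table, of the compartment that must receive the marble (78 mm from the carousel's axis, at -60 degrees from the carousel's x axis); in the detent it lies in front of the bin. It turns with the carousel.
- lever (a joint): Angle of the cast iron lever and the wooden bin fixed to the same level shaft: 0 = lever up, bin leaning back; 0.60 = lever right down on its stop, bin tipped forward. It needs about 3 to 6 N on the pad and stays where it is left. A lock inside the machine stops it hard at about 0.1 unless the carousel is in its detent.
- lever_pad (a point): Middle of the upper face of the flat pad (50 mm along the lever, 36 mm wide) at the lever's free end, pressed from above; 160 mm above the table when up, about 66 mm when down, moving under 10 mm sideways. It lies 160 mm from the shaft; the shaft is level, along the machine's y, at x = 145 mm, 105 mm high; the pad lies at the machine's y = 178 mm.
- marble_center (a point): Centre of the milky white agate marble, 24 mm in diameter, that lies at the back of the narrow wooden bin (inner width 34 mm). It rolls out when the lever passes about 0.15 to 0.3.
- loupe: Bystander: silver folding loupe lying flat, round lens housing 38 mm across and 14 mm high (origin under its centre) with a 56 mm cover swung out along its +x.
- weight: Bystander: hexagonal brass weight, 36 mm across flats, 46 mm high with its knob; origin under its centre.
- ramekin: Bystander: blue ceramic ramekin 84 mm across, 45 mm high, with three spare agate marbles in it; origin under its centre.
- peg (a point): Top centre of one of six alike upright brass pegs, 14 mm in diameter, standing on the radial walls (78 mm above the table) up to 118 mm; axes 80 mm from the carousel's axis, at 30, 90, 150, 210, 270 and 330 degrees from the carousel's x axis (this one at 150). Any of them may be pushed.
- carousel_top (a point): Top of the hub on the axis. The detent, hidden below, is nominally at a carousel angle of 60 degrees but may lie anywhere from 50 to 70. It is felt at a peg: a rise to some 4 to 8 N, a snap forward of about 5 mm, then a firm springy stop (10 N and more within 1.5 mm). More than 20 N on the carousel fails the task. Only in the detent (within about 1.5 degrees) can the lever go down.

How it is judged (in metres and radians):
At the end, for the whole second after the job is handed in: The lever is pressed down (joint above 0.50 of 0.60), which its lock allows only with the carousel in the detent, and the marble from the bin lies on the floor of the compartment in front of the bin (its centre within 50 mm sideways of the compartment's centre and 60 to 78 mm above the table) (value of joint lever above 0.5 rad and horizontal distance between marble_center and compartment below 0.05 m and height (world z) of marble_center between 0.06 and 0.078 m); the robot touches nothing.
It fails at once if the carousel is pushed or pinched with more than 20 N (contact force between any of the fingers, the arm and carousel above 20 N).
It fails at once if the loupe, the weight or the ramekin is displaced by more than 20 mm (distance of any of loupe, weight, ramekin from where it was at the start of the episode above 0.02 m).
It also fails if it takes over 72 s, if anything falls off the work surface, if the arm or the gripper's body presses on something with over 40 N, if the wrist force passes 120 N, or if a joint passes its speed limit or range.

## Robot

A 6-joint arm with a two-finger parallel gripper is mounted at the origin on the work surface. World frame = base frame: x ahead of the robot, y to its left, z up, the work surface at z = 0. Lengths are in mm, angles in rad, forces in N, time in s.
With the tool pointing down it reaches from about 375 to 750 mm from the base axis. Payload 9 kg.
Tool frame: the origin (TCP) lies midway between the tips of the shut fingers; the grasp point (between the pads) lies 19 mm behind it; z points along the fingers, y is the line along which they close (so a half turn about z gives the same grasp; the last joint's range is limited). The gripper opens to 85 mm and grips with 20 to 120 N. Pads are 22 mm wide; open, the fingers measure 114 mm over their backs; the gripper's body (76 mm by 85 mm) begins 54 mm behind the grasp point. The pads swing forward as they close: fully open they stand 13 mm farther back than shut.
Start: joints at [0.966, 0.104, 0.097, 1.564, 0, 1.353], TCP at [226.343, 555.703, 231.331] pointing down, gripper open.
Joint ranges: [-2.99, 2.99], [-0.84, 1.86], [-1.1, 1.16], [-1.84, 2.11], [-1.51, 1.56], [-3.14, 3.14]. Speed limits (rad/s): [2.22, 2.22, 2.57, 3.14, 3.14, 3.14].

## Interface

Orientations are given as a unit quaternion [x, y, z, w].
In Python, from plant import arm gives the robot as it stands.
- The arm moves only by the tool move_arm, never from a script. Its argument "deltas" is a list that holds one entry, the list of rows, each a list of 7 numbers: the shift along the world's x, y, z in units of 40 mm (1.0 is 40 mm), then the turn, a rotation vector about the world's x, y, z in units of 6 degrees (1.0 is 6 degrees), then the opening, from 0 (shut) to 1 (fully open). A call has 1 to 5 rows; each row shifts and turns the commanded pose from where the row before left it; what a row does not reach is not made up. A row lasts 1/12 s, in which the tool goes at most 41.7 mm and 7.16 degrees, less where a joint would pass 70% of its speed; a pose out of reach is approached as far as the arm can. A call is refused whole if a number of a shift passes 1 or a number of a turn 1, either way. A call with a gripper value outside its range is refused whole. The fingers move at their own pace and stop on an object; "grip_force" is the grip in N (left out, the last holds). Time passes only in rows, so rows that do not move let the fingers close. It gives the time, the measured TCP pose, the force, the opening and the grip force at its end, in the units of the state.
- arm.observe(): the state, without advancing time (a new reading comes with each control period).
- arm.read_camera(name): name is "scene" or "side" or "wrist"; returns (picture, depth): 420x560x3 uint8, red, green, blue; 420x560 float32, mm along the optical axis (not along the pixel's ray), 0 where there is no reading.
- arm.camera_model(name): a dict with "fx", "fy", "cx", "cy" (pixels), "rvec" (rotation vector, rad) and "tvec" (3), from world to camera coordinates, as OpenCV has them. Camera axes: x right, y down, z forward; pixel columns grow to the right and rows downward; lengths in mm; the calibration is good to about 2 mm. A picture is of the moment at which its call begins: read the wrist's pose just before it. camera_model takes no time and is no camera call; for the wrist camera it gives the pose at the moment of the call.
- arm.job_done(): hands the job in; it is judged then, once.
Trained networks look in the newest picture that a camera, given by its name, has taken for a name from the list of things; names that differ only in an ending like _2 or _b are one class to them, and where a whole thing is asked for, a point or a joint stands for the part that bears it (a point fixed in the world has none). Each returns a list of dicts, best first, with "p" (0 to 1); they miss things now and then, are a little off and sometimes report something else, mostly with a low value. They report only what shows in the picture. A call takes as long as a camera call.
- arm.recognise(camera, label): "position" ([x, y, z] in mm, in world coordinates, good to about 4 mm: the middle of the surface that is visible of it).
- arm.trace(camera, label): "region" (420x560 bool, what is visible of it).
The state is a dict: "t": time; "joint_pos": joint angles; "joint_vel": joint speeds; "tau": joint torques, N m; "tcp_pos": TCP position; "tcp_rot": TCP orientation; "ft_force": force on the tool from outside, world axes, zero at the start; "torque": the same for the moment, N m; "opening": finger opening in mm; "grip_force": force on a finger pad.
Only numpy, scipy, OpenCV 4.12 (cv2) and the standard library are available. Lean on these libraries where they do the work, as an engineer would, in place of code of your own. Each camera call takes 0.05 s, during which the arm holds its last target. There are 200 camera calls.

## Working session

There is one attempt and no reset: what is moved stays moved. The work goes in short steps, Python scripts to look and compute and a tool call to move; the robot and the scene stay as the last step left them, time stands still between calls to the robot, and variables do not carry over. Pictures are saved under pics/ and viewed, at most 10 in all, crops included, and the job is handed in when it is done.

Besides the shell and the picture viewer there is one more tool, called after "Call:" as a command line: name --argument value ..., lists and objects as JSON in quotes. move_arm: Moves the arm, as the interface text tells. Its arguments: {"type":"object","properties":{"deltas":{"type":"array","items":{"type":"array","items":{"type":"array","items":{"type":"number"}}}},"grip_force":{"type":"number"}},"required":["deltas"]}

```bash
mkdir -p pics
cat > h.py <<'E'
import numpy as np, cv2
from plant import arm
def pic(c,n):
    im,d=arm.read_camera(c); cv2.imwrite(f'pics/{n}.png',im[...,::-1]); return im,d
def world(c,d,mask):
    m=arm.camera_model(c); v,u=np.nonzero(mask&(d>0)); z=d[v,u]
    P=np.stack([(u-m['cx'])/m['fx']*z,(v-m['cy'])/m['fy']*z,z],1)
    R,_=cv2.Rodrigues(np.array(m['rvec'],float)); return (P-np.array(m['tvec']).ravel())@R
E
python3 - <<'E'
from h import *
print(arm.observe())
for c in ['scene','side']:
    im,d=pic(c,c+'0')
    for l in ['carousel_top','peg','lever_pad','marble_center','machine','loupe','weight','ramekin']:
        try: print(c,l,[(np.round(r['position']).tolist(),round(r['p'],2)) for r in arm.recognise(c,l)][:7])
        except Exception as e: print(l,e)
E
```

```text
{'t': 0.0, 'joint_pos': array([9.66303977e-01, 1.04710951e-01, 9.64217455e-02, 1.56392099e+00,
       8.66825322e-06, 1.35310819e+00]), 'joint_vel': array([-0.00165034, -0.00098542, -0.00114321,  0.00082664,  0.00073951,
       -0.00161008]), 'tau': array([-6.25559114e-04, -5.56933844e+01,  5.03648615e+01,  1.69039867e-02,
       -3.49268803e-04,  1.40281327e-05]), 'tcp_pos': array([226.11064066, 555.37510966, 230.48936766]), 'tcp_rot': array([ 1.92198631e-01,  9.81355790e-01, -6.46304342e-04, -2.86470209e-04]), 'ft_force': array([-0.7524127,  0.5141701, -0.0434504]), 'torque': array([-0.02996187, -0.02060187,  0.0633841 ]), 'grip_force': 0.0, 'opening': 85.16338712261187}
scene carousel_top [([536.0, -58.0, 58.0], 0.63)]
scene peg [([538.0, -63.0, 55.0], 0.61)]
scene lever_pad [([669.0, 17.0, 131.0], 0.94)]
scene marble_center [([719.0, -55.0, 133.0], 0.64), ([670.0, 20.0, 130.0], 0.16)]
scene machine [([625.0, -18.0, 56.0], 0.87)]
scene loupe [([412.0, -294.0, 8.0], 0.79)]
scene weight [([402.0, 302.0, 28.0], 0.73), ([622.0, -18.0, 54.0], 0.63)]
scene ramekin [([526.0, -391.0, 26.0], 0.79)]
side carousel_top [([535.0, -66.0, 54.0], 0.75)]
side peg [([533.0, -61.0, 57.0], 0.89)]
side lever_pad [([660.0, 41.0, 138.0], 0.87)]
side marble_center [([714.0, -55.0, 133.0], 0.45)]
side machine [([656.0, 36.0, 137.0], 0.28)]
side loupe [([409.0, -293.0, 13.0], 0.69), ([533.0, -66.0, 51.0], 0.66)]
side weight [([395.0, 301.0, 28.0], 0.77)]
side ramekin [([521.0, -393.0, 29.0], 0.77)]
```

View pics/scene0.png

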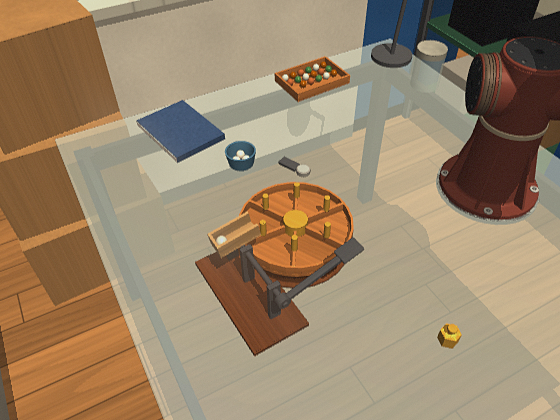

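View pics/side0.png

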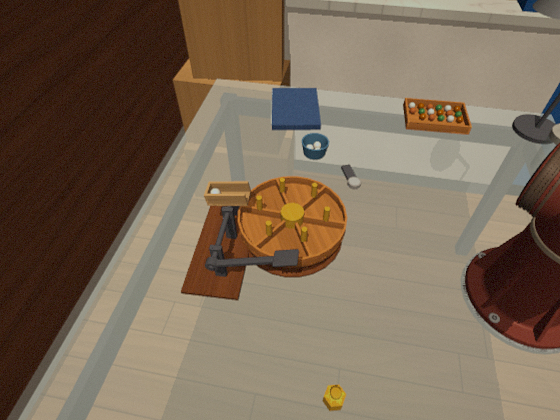

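Run:
```python
from h import *
A=[]
for c in ['scene','side']:
    im,d=arm.read_camera(c); A.append(world(c,d,np.ones(d.shape,bool)))
P=np.vstack(A); P=P[(abs(P[:,0]-560)<220)&(abs(P[:,1]+60)<260)]
hub=P[(P[:,2]>84)&(P[:,2]<91)&(np.hypot(P[:,0]-536,P[:,1]+62)<50)]
print('hub',len(hub),hub.mean(0),hub.min(0),hub.max(0))
rim=P[(P[:,2]>74)&(P[:,2]<81)&(np.hypot(P[:,0]-536,P[:,1]+62)<140)&(np.hypot(P[:,0]-536,P[:,1]+62)>110)]
x,y=rim[:,0],rim[:,1]; s=np.linalg.lstsq(np.c_[x,y,np.ones(len(x))],x*x+y*y,rcond=None)[0]
cx,cy=s[0]/2,s[1]/2; print('rim',cx,cy,np.sqrt(s[2]+cx*cx+cy*cy))
t=P[(P[:,2]>113)&(P[:,2]<121)&(np.hypot(P[:,0]-cx,P[:,1]-cy)<100)]
# cluster tops
m=np.zeros((600,600),np.uint8); m[(t[:,0]-cx+300).astype(int),(t[:,1]-cy+300).astype(int)]=1
n,l,st,ce=cv2.connectedComponentsWithStats(cv2.dilate(m,np.ones((5,5))))
for i in range(1,n):
    a,b=ce[i][1]-300,ce[i][0]-300; print('peg',cx+a,cy+b,np.hypot(a,b),np.degrees(np.arctan2(b,a)),st[i][4])
for c in ['scene','side']:
    im,d=arm.read_camera(c)
    r=arm.trace(c,'lever_pad')[0]; Q=world(c,d,r['region']); print(c,len(Q),r['p'],Q.mean(0),Q.min(0),Q.max(0))
    q=Q[Q[:,2]>148];print(len(q),q.mean(0),q.min(0),q.max(0))
```

```text
hub 703 [538.91454737 -68.67141212  88.06543671] [510.98476793 -98.95004172  84.00192166] [567.12784115 -40.85047275  90.9505634 ]
rim 538.1691857410075 -69.1406049112004 125.67927508879357
peg 458.5497827559328 -67.7861272992601 79.63092327294063 179.02538373190512 268
peg 496.3882333600551 -138.3660017365972 80.85668523686257 -121.11305939770239 315
peg 499.98337493019665 0.06547616988069649 79.04200026492376 118.88857810204284 296
peg 576.1899469866822 -140.64233501500664 80.98194671368523 -61.998365187363575 289
peg 579.9369276764913 -1.750282330555251 79.28429758730658 58.2098443749588 310
peg 617.8994488989022 -72.15705227962144 79.7873036137555 -2.16664673417536 304
scene 2655 0.85 [643.25304344  25.68339179 129.65198555] [ 497.83521189 -201.33101915   -2.37910289] [740.10895955 130.68104154 167.70340813]
491 [536.35346354  94.55731073 157.80185712] [497.83521189 -85.30249699 148.00612146] [682.08678318 127.94638763 167.70340813]
side 2051 0.74 [636.10034778  28.84338781 132.44908788] [496.85775761 -85.14753804   9.13333074] [738.4155012  128.70977593 169.01068856]
443 [535.25494513  91.96509536 159.33203973] [496.85775761 -82.58321042 148.00065262] [678.13549069 124.60238429 169.01068856]
```

The pictures agree with the networks: the carousel hub is at about scene (295,222), with six pegs around it. The lever pad is at (348,250) and the bin with its marble at (222,240). From depth, the axis is at (538,-69) with the pegs at about -1.3° mod 60 in world. Next I need the machine's yaw and the pad position.

Run:
```python
from h import *
A=[]
for c in ['scene','side']:
    im,d=arm.read_camera(c); A.append(world(c,d,np.ones(d.shape,bool)))
for P in A:
    q=P[(P[:,2]>145)&(P[:,2]<172)&(P[:,0]>470)&(P[:,0]<560)&(P[:,1]>60)&(P[:,1]<150)]
    print(len(q),np.round(q.mean(0)),np.percentile(q,[2,98],axis=0).round().tolist(),cv2.minAreaRect(q[:,:2].astype(np.float32)))
    f=P[(P[:,2]>8)&(P[:,2]<30)&(P[:,0]>600)&(P[:,0]<800)&(abs(P[:,1])<260)]
    f=f[np.hypot(f[:,0]-538,f[:,1]+69)>140]
    z=np.histogram(f[:,2],bins=range(8,31,2)); zz=z[1][z[0].argmax()]
    print('foot',zz,cv2.minAreaRect(f[abs(f[:,2]-zz-1)<3][:,:2].astype(np.float32)))
for y in (4,5,6,7):
    a=np.radians(y); print(y,538+np.cos(a)*-5-np.sin(a)*178,-69+np.sin(a)*-5+np.cos(a)*178)
```

```text
482 [526. 109. 158.] [[500.0, 91.0, 146.0], [556.0, 126.0, 167.0]] ((528.0018310546875, 107.74383544921875), (60.383689880371094, 37.02303695678711), 0.3850451111793518)
foot 10 ((694.95654296875, 4.68194580078125), (130.66403198242188, 272.55242919921875), 3.5067217350006104)
453 [524. 108. 159.] [[498.0, 90.0, 147.0], [556.0, 124.0, 168.0]] ((528.5653076171875, 106.57427215576172), (63.1867561340332, 36.39550018310547), 3.6272974014282227)
foot 12 ((693.952392578125, 8.053329467773438), (130.1929473876953, 261.6492614746094), 3.6559619903564453)
4 520.5955274222466 108.21761857752809
5 517.5053043004581 107.88687754659243
6 514.4213240615163 107.50225505921439
7 511.3445261156772 107.06386827512958
```

Call:
move_arm --deltas '[[[0.5,-1,0,0,0,0.8,0],[0.5,-1,0,0,0,0.8,0],[0.6,-1,0,0,0,0.8,0],[0.6,-1,0,0,0,0.7,0],[0.6,-1,0,0,0,0.7,0]]]' --grip_force 20

```text
t: 1.72
tcp_pos: [328.3, 372.4, 231.4]
tcp_rot: [-0.008, 1.0, 0.0, 0.0]
ft_force: [1.2, -0.2, 1.1]
opening: 25.8
grip_force: 0.0
```

Call:
move_arm --deltas '[[[0.3,-1,0,0,0,0,0],[0.3,-1,0,0,0,0,0],[0.3,-1,0,0,0,0,0],[0.3,-1,0,0,0,0,0],[0.3,-1,0,0,0,0,0]]]'

```text
t: 2.13
tcp_pos: [387.9, 172.6, 231.6]
tcp_rot: [-0.006, 1.0, 0.0, 0.0]
ft_force: [0.7, 0.2, 0.4]
opening: -0.4
grip_force: 0.0
```

Call:
move_arm --deltas '[[[0.4,-1,0,0,0,0,0],[0.4,-1,0,0,0,0,0],[0.4,-1,0,0,0,0,0],[0.3,-1,0,0,0,0,0],[0.2,-0.8,0,0,0,0,0]]]'

```text
t: 2.55
tcp_pos: [454.8, -16.5, 231.4]
tcp_rot: [-0.005, 1.0, -0.0, 0.0]
ft_force: [0.4, 0.3, 0.6]
opening: 0.1
grip_force: 0.0
```

Call:
move_arm --deltas '[[[0,0,0,0,0,0,0],[0,0,0,0,0,0,0]]]'

```text
t: 2.72
tcp_pos: [454.2, -15.1, 231.1]
tcp_rot: [-0.004, 1.0, 0.0, -0.0]
ft_force: [0.2, 0.8, -0.1]
opening: -0.2
grip_force: 0.0
```

Call:
move_arm --deltas '[[[0.1,-0.1,-0.8,0,0,0,0],[0,-0.1,-0.8,0,0,0,0],[0,0,-0.8,0,0,0,0],[0,0,-0.6,0,0,0,0],[0,0,-0.4,0,0,0,0]]]'

```text
t: 3.13
tcp_pos: [456.7, -19.8, 92.6]
tcp_rot: [-0.006, 1.0, 0.001, -0.001]
ft_force: [-0.3, -0.4, -0.1]
opening: -0.2
grip_force: 0.0
```

Call:
move_arm --deltas '[[[0,0,0,0,0,0,0],[0,-0.1,0,0,0,0,0],[0,-0.1,0,0,0,0,0],[0,0,0,0,0,0,0]]]'

```text
t: 3.47
tcp_pos: [459.2, -30.2, 97.1]
tcp_rot: [-0.006, 1.0, -0.001, 0.001]
ft_force: [-0.0, -0.8, 0.3]
opening: 0.1
grip_force: 0.0
```

```bash
cat > ang.py <<'E'
from h import *
def ang():
    P=[]
    for c in ['scene','side']:
        im,d=arm.read_camera(c); P.append(world(c,d,np.ones(d.shape,bool)))
    P=np.vstack(P); cx,cy=538.2,-69.1; a=P[:,0]-cx; b=P[:,1]-cy; r=np.hypot(a,b)
    k=(P[:,2]>113)&(P[:,2]<121)&(r>68)&(r<92)&(a>-30); t=np.arctan2(b,a)[k]
    return np.degrees(np.angle(np.exp(6j*t).mean()))/6, k.sum()
E
python3 - <<'E'
from ang import *
print(ang(),arm.observe()['ft_force']); pic('side','s1')
E
```

```text
(np.float64(-1.4154586370730708), np.int64(179)) [-0.54856192 -0.34413849  0.48913053]
```

View pics/s1.png

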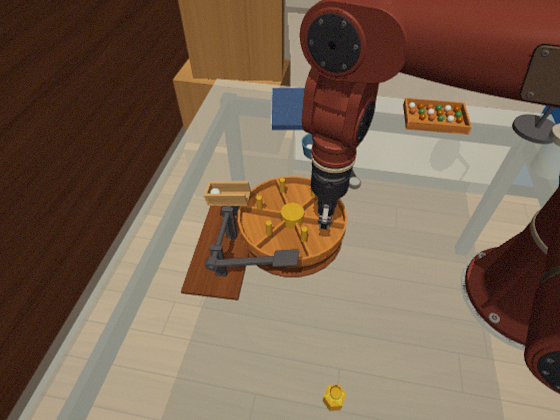

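The shut fingers stand at about (325,225) in the rim, just short of the near peg, which the wrist hides. Clear otherwise. Now I'll approach slowly.

Call:
move_arm --deltas '[[[0,-0.1,0,0,0,0,0],[0,-0.1,0,0,0,0,0],[0,-0.05,0,0,0,0,0],[0,-0.05,0,0,0,0,0],[0,0,0,0,0,0,0]]]'

```text
t: 4.03
tcp_pos: [458.2, -42.0, 95.3]
tcp_rot: [-0.005, 1.0, 0.0, -0.0]
ft_force: [0.4, 0.3, -0.2]
opening: 0.5
grip_force: 0.0
```

Call:
move_arm --deltas '[[[0,-0.06,0,0,0,0,0],[0,-0.06,0,0,0,0,0],[0,-0.06,0,0,0,0,0],[0,-0.06,0,0,0,0,0],[0,0,0,0,0,0,0]]]'

```text
t: 4.45
tcp_pos: [458.1, -51.5, 95.3]
tcp_rot: [-0.005, 1.0, -0.0, -0.0]
ft_force: [-1.1, -0.9, 0.8]
opening: -0.0
grip_force: 0.0
```

Run:
```python
from ang import *
print(ang(),arm.observe()['ft_force'],arm.observe()['tcp_pos'])
```

```text
(np.float64(2.0534955329722266), np.int64(177)) [-0.27773457  0.03150402  0.07743412] [458.23231489 -51.36472219  95.34585364]
```

Call:
move_arm --deltas '[[[-0.01,-0.07,0,0,0,0.4,0],[-0.01,-0.07,0,0,0,0.4,0],[-0.01,-0.07,0,0,0,0.4,0],[-0.01,-0.07,0,0,0,0.4,0],[-0.01,-0.07,0,0,0,0.4,0]]]'

```text
t: 4.97
tcp_pos: [455.9, -65.0, 95.2]
tcp_rot: [-0.111, 0.994, 0.0, -0.0]
ft_force: [0.3, 1.1, 0.3]
opening: -0.2
grip_force: 0.8
```

Call:
move_arm --deltas '[[[0,-0.05,0,0,0,0.3,0],[0,-0.05,0,0,0,0.2,0],[0,0,0,0,0,0,0]]]'

```text
t: 5.22
tcp_pos: [456.1, -69.3, 95.3]
tcp_rot: [-0.136, 0.991, 0.0, -0.0]
ft_force: [0.1, -0.5, 0.4]
opening: -0.2
grip_force: 0.0
```

Run:
```python
from ang import *
print(ang(),arm.observe()['ft_force'],arm.observe()['tcp_pos'])
```

```text
(np.float64(14.436112085717966), np.int64(236)) [-0.43083341  1.14085811 -0.53841422] [456.26866276 -69.1729046   95.37396758]
```

Call:
move_arm --deltas '[[[0,-0.04,0,0,0,0.2,0],[0,-0.04,0,0,0,0.2,0],[0,-0.04,0,0,0,0.2,0],[0,0,0,0,0,0,0]]]'

```text
t: 5.65
tcp_pos: [456.3, -74.3, 95.4]
tcp_rot: [-0.168, 0.986, -0.0, 0.0]
ft_force: [-0.7, 0.1, -0.5]
opening: -0.0
grip_force: 0.0
```

Call:
move_arm --deltas '[[[0,-0.03,0,0,0,0.15,0],[0,-0.03,0,0,0,0.15,0],[0,0,0,0,0,0,0]]]'

```text
t: 5.9
tcp_pos: [456.2, -76.6, 95.3]
tcp_rot: [-0.183, 0.983, -0.0, 0.0]
ft_force: [-0.4, -0.4, -0.9]
opening: -0.0
grip_force: 0.0
```

Call:
move_arm --deltas '[[[0,-0.03,0,0,0,0.15,0],[0.01,-0.03,0,0,0,0.15,0],[0,0,0,0,0,0,0]]]'

```text
t: 6.15
tcp_pos: [456.5, -79.0, 95.3]
tcp_rot: [-0.199, 0.98, -0.0, -0.0]
ft_force: [-0.0, -0.2, -0.2]
opening: -0.0
grip_force: 0.1
```

Run:
```python
from ang import *
print(ang(),arm.observe()['ft_force'],arm.observe()['tcp_pos'])
```

```text
(np.float64(21.058533722738026), np.int64(225)) [-0.31882225 -0.45304864  0.47811025] [456.60682487 -78.91452067  95.31996205]
```

Call:
move_arm --deltas '[[[0.01,-0.03,0,0,0,0.15,0],[0,-0.03,0,0,0,0.15,0],[0,0,0,0,0,0,0]]]'

```text
t: 6.5
tcp_pos: [457.0, -81.4, 95.3]
tcp_rot: [-0.214, 0.977, -0.0, 0.0]
ft_force: [-0.3, -0.3, 0.4]
opening: -0.3
grip_force: 0.1
```

Call:
move_arm --deltas '[[[0.01,-0.03,0,0,0,0.15,0],[0,-0.03,0,0,0,0.15,0],[0,0,0,0,0,0,0]]]'

```text
t: 6.75
tcp_pos: [457.5, -83.8, 95.3]
tcp_rot: [-0.229, 0.973, -0.0, 0.0]
ft_force: [-0.2, 0.3, -0.2]
opening: -0.3
grip_force: 0.1
```

Run:
```python
from ang import *
print(ang(),arm.observe()['ft_force'],arm.observe()['tcp_pos'])
```

```text
(np.float64(24.437212137443037), np.int64(237)) [-0.04033168 -0.08745787 -0.53948357] [457.52634342 -83.74070313  95.40467621]
```

Call:
move_arm --deltas '[[[0.01,-0.03,0,0,0,0.15,0],[0.01,-0.03,0,0,0,0.15,0],[0,0,0,0,0,0,0]]]'

```text
t: 7.1
tcp_pos: [458.3, -86.2, 95.4]
tcp_rot: [-0.245, 0.97, -0.0, 0.0]
ft_force: [0.2, 0.4, 0.0]
opening: 0.1
grip_force: 0.1
```

Call:
move_arm --deltas '[[[0.01,-0.03,0,0,0,0.15,0],[0.01,-0.03,0,0,0,0.15,0],[0,0,0,0,0,0,0]]]'

```text
t: 7.35
tcp_pos: [459.1, -88.6, 95.3]
tcp_rot: [-0.26, 0.966, -0.0, 0.0]
ft_force: [0.1, 0.6, -0.7]
opening: 0.0
grip_force: 0.1
```

Run:
```python
from ang import *
print(ang(),arm.observe()['ft_force'],arm.observe()['tcp_pos'])
```

```text
(np.float64(28.00855056547196), np.int64(233)) [0.03918342 1.49398888 0.08365671] [459.15494629 -88.53470982  95.38542623]
```

Call:
move_arm --deltas '[[[0.01,-0.03,0,0,0,0.15,0],[0.01,-0.03,0,0,0,0.15,0],[0,0,0,0,0,0,0]]]'

```text
t: 7.7
tcp_pos: [459.9, -91.0, 95.4]
tcp_rot: [-0.275, 0.961, -0.0, 0.0]
ft_force: [-0.2, 0.1, 1.0]
opening: -0.1
grip_force: 0.1
```

Call:
move_arm --deltas '[[[0.01,-0.03,0,0,0,0.15,0],[0.01,-0.03,0,0,0,0.15,0],[0,0,0,0,0,0,0]]]'

```text
t: 7.95
tcp_pos: [460.7, -93.4, 95.4]
tcp_rot: [-0.29, 0.957, -0.0, 0.0]
ft_force: [-1.1, 0.6, -0.9]
opening: 0.0
grip_force: 0.1
```

Run:
```python
from ang import *
print(ang(),arm.observe()['ft_force'],arm.observe()['tcp_pos'])
```

```text
(np.float64(-28.24739827478159), np.int64(241)) [-0.53944178 -0.92519382 -0.29467943] [460.72966378 -93.31080379  95.36740447]
```

Call:
move_arm --deltas '[[[0.01,-0.03,0,0,0,0.15,0],[0.01,-0.03,0,0,0,0.15,0],[0,0,0,0,0,0,0]]]'

```text
t: 8.3
tcp_pos: [461.5, -95.8, 95.4]
tcp_rot: [-0.305, 0.952, -0.0, 0.0]
ft_force: [-0.2, 0.1, 0.0]
opening: 0.1
grip_force: 0.0
```

Call:
move_arm --deltas '[[[0.02,-0.03,0,0,0,0.15,0],[0.02,-0.03,0,0,0,0.15,0],[0,0,0,0,0,0,0]]]'

```text
t: 8.55
tcp_pos: [462.7, -98.0, 95.2]
tcp_rot: [-0.32, 0.947, 0.0, -0.0]
ft_force: [-1.9, 0.4, 0.2]
opening: -0.0
grip_force: 1.2
```

Run:
```python
from ang import *
print(ang(),arm.observe()['ft_force'],arm.observe()['tcp_pos'])
```

```text
(np.float64(-24.623239669130328), np.int64(240)) [-2.9626268   0.03014299  0.88273034] [462.77794484 -97.93989779  95.17556022]
```

Call:
move_arm --deltas '[[[0.01,-0.02,0,0,0,0.1,0],[0,0,0,0,0,0,0]]]'

```text
t: 8.82
tcp_pos: [462.9, -98.5, 95.2]
tcp_rot: [-0.325, 0.946, 0.001, -0.0]
ft_force: [-3.7, 2.8, 1.2]
opening: 0.0
grip_force: 2.3
```

Call:
move_arm --deltas '[[[0.01,-0.02,0,0,0,0.1,0],[0,0,0,0,0,0,0]]]'

```text
t: 8.98
tcp_pos: [463.2, -99.1, 95.1]
tcp_rot: [-0.33, 0.944, 0.001, -0.001]
ft_force: [-5.1, 2.5, 3.0]
opening: 0.1
grip_force: 2.9
```

Run:
```python
from ang import *
print(ang(),arm.observe()['ft_force'],arm.observe()['tcp_pos'])
```

```text
(np.float64(-23.873073976108625), np.int64(235)) [-5.06072851  3.66792556  2.62823821] [463.19221076 -99.12450191  95.1470381 ]
```

Call:
move_arm --deltas '[[[0.01,-0.02,0,0,0,0.1,0],[0,0,0,0,0,0,0]]]'

```text
t: 9.25
tcp_pos: [463.4, -99.8, 95.1]
tcp_rot: [-0.335, 0.942, 0.001, -0.001]
ft_force: [-6.4, 2.7, 3.1]
opening: -0.0
grip_force: 3.3
```

Run:
```python
from ang import *
print(ang(),arm.observe()['ft_force'],arm.observe()['tcp_pos'])
```

```text
(np.float64(-23.433462183141092), np.int64(245)) [-6.38526388  3.079145    3.28458819] [463.45490526 -99.84693254  95.13081944]
```

Call:
move_arm --deltas '[[[0.01,-0.02,0,0,0,0.1,0],[0,0,0,0,0,0,0]]]'

```text
t: 9.52
tcp_pos: [463.8, -100.6, 95.1]
tcp_rot: [-0.34, 0.941, 0.001, -0.001]
ft_force: [-5.3, 1.8, 2.1]
opening: -0.0
grip_force: 2.9
```

Run:
```python
from ang import *
print(ang(),arm.observe()['ft_force'],arm.observe()['tcp_pos'])
```

```text
(np.float64(-22.88342589975744), np.int64(242)) [-6.7463125   2.32044141  2.73231474] [ 463.88922892 -100.78716191   95.11921542]
```

Force is levelling off at about 7 N, so it is near the crest.

Call:
move_arm --deltas '[[[0.01,-0.02,0,0,0,0.1,0],[0,0,0,0,0,0,0]]]'

```text
t: 9.78
tcp_pos: [464.2, -101.5, 95.1]
tcp_rot: [-0.344, 0.939, 0.001, -0.001]
ft_force: [-5.8, 2.4, 2.4]
opening: -0.1
grip_force: 2.9
```

Run:
```python
from ang import *
print(ang(),arm.observe()['ft_force'],arm.observe()['tcp_pos'])
```

```text
(np.float64(-21.93064177145719), np.int64(236)) [-6.17820136  2.12581412  2.28204269] [ 464.29339425 -101.63486277   95.12829602]
```

Call:
move_arm --deltas '[[[0.01,-0.02,0,0,0,0.1,0],[0,0,0,0,0,0,0]]]'

```text
t: 10.05
tcp_pos: [464.8, -102.5, 95.1]
tcp_rot: [-0.349, 0.937, 0.0, -0.001]
ft_force: [-4.2, 0.9, 2.0]
opening: -0.0
grip_force: 1.8
```

Run:
```python
from ang import *
print(ang(),arm.observe()['ft_force'],arm.observe()['tcp_pos'])
```

```text
(np.float64(-21.142413801233722), np.int64(233)) [-4.45300618  0.95556796  0.09754829] [ 465.02765218 -102.65312526   95.12404217]
```

Call:
move_arm --deltas '[[[0.01,-0.02,0,0,0,0.1,0],[0,0,0,0,0,0,0]]]'

```text
t: 10.32
tcp_pos: [465.8, -103.6, 95.2]
tcp_rot: [-0.354, 0.935, 0.0, -0.0]
ft_force: [-1.8, 0.7, -0.7]
opening: -0.1
grip_force: 0.7
```

Run:
```python
from ang import *
print(ang(),arm.observe()['ft_force'],arm.observe()['tcp_pos'])
```

```text
(np.float64(-20.011460861724238), np.int64(236)) [-1.34431221 -0.02619683 -0.28365782] [ 466.08108477 -103.67153603   95.34726099]
```

Call:
move_arm --deltas '[[[0.01,-0.02,0,0,0,0.1,0],[0,0,0,0,0,0,0]]]'

```text
t: 10.58
tcp_pos: [466.6, -104.6, 95.5]
tcp_rot: [-0.359, 0.933, -0.0, 0.0]
ft_force: [0.1, -0.9, -0.7]
opening: 0.1
grip_force: 0.0
```

Run:
```python
from ang import *
print(ang(),arm.observe()['ft_force'],arm.observe()['tcp_pos'])
```

```text
(np.float64(-18.99303381159094), np.int64(238)) [-0.18918453 -0.10731862  0.43504591] [ 466.64161938 -104.6154751    95.57718579]
```

Call:
move_arm --deltas '[[[0.01,-0.02,0,0,0,0.1,0],[0,0,0,0,0,0,0]]]'

```text
t: 10.85
tcp_pos: [466.9, -105.4, 95.5]
tcp_rot: [-0.364, 0.931, -0.0, 0.0]
ft_force: [-0.0, 0.1, 0.8]
opening: 0.0
grip_force: 0.0
```

Run:
```python
from ang import *
print(ang(),arm.observe()['ft_force'],arm.observe()['tcp_pos'])
```

```text
(np.float64(-18.401561870331367), np.int64(241)) [-0.28382717 -0.15492659  0.12463348] [ 466.76640047 -105.28836084   95.45879547]
```

Call:
move_arm --deltas '[[[0.01,-0.02,0,0,0,0.1,0],[0,0,0,0,0,0,0]]]'

```text
t: 11.12
tcp_pos: [467.1, -106.1, 95.3]
tcp_rot: [-0.369, 0.93, -0.0, 0.0]
ft_force: [-0.1, 0.1, -0.0]
opening: 0.0
grip_force: 0.0
```

Run:
```python
from ang import *
print(ang(),arm.observe()['ft_force'],arm.observe()['tcp_pos'])
```

```text
(np.float64(-17.947453886819048), np.int64(237)) [ 1.21521795e+00  1.07421739e-03 -1.36343363e-01] [ 467.0383997  -106.0369426    95.34714589]
```

Call:
move_arm --deltas '[[[0.01,-0.02,0,0,0,0.1,0],[0,0,0,0,0,0,0]]]'

```text
t: 11.38
tcp_pos: [467.4, -106.8, 95.3]
tcp_rot: [-0.374, 0.928, 0.0, 0.0]
ft_force: [-0.3, 0.6, -0.5]
opening: -0.1
grip_force: 0.3
```

Run:
```python
from ang import *
print(ang(),ang(),arm.observe()['ft_force'],arm.observe()['tcp_pos'])
```

```text
(np.float64(-17.344101669432863), np.int64(238)) (np.float64(-17.4264825229669), np.int64(229)) [-0.7722433   0.15764256 -0.42097102] [ 467.42052637 -106.7707812    95.36397025]
```

Call:
move_arm --deltas '[[[0.01,-0.02,0,0,0,0.1,0],[0,0,0,0,0,0,0]]]'

```text
t: 11.75
tcp_pos: [467.8, -107.5, 95.3]
tcp_rot: [-0.379, 0.926, 0.0, 0.0]
ft_force: [-0.1, 0.1, -0.0]
opening: 0.2
grip_force: 0.5
```

Run:
```python
from ang import *
print(ang(),ang(),arm.observe()['ft_force'],arm.observe()['tcp_pos'])
```

```text
(np.float64(-16.982475115463455), np.int64(236)) (np.float64(-16.9220017020529), np.int64(241)) [-0.21282413  0.02216677 -0.2273132 ] [ 467.80591588 -107.52985748   95.33325733]
```

Call:
move_arm --deltas '[[[0.01,-0.02,0,0,0,0.1,0],[0,0,0,0,0,0,0]]]'

```text
t: 12.12
tcp_pos: [468.0, -108.1, 95.3]
tcp_rot: [-0.383, 0.924, 0.0, -0.0]
ft_force: [-1.2, 2.5, 0.7]
opening: 0.2
grip_force: 1.6
```

Run:
```python
from ang import *
print(ang(),ang(),arm.observe()['ft_force'],arm.observe()['tcp_pos'])
```

```text
(np.float64(-16.624581852738924), np.int64(242)) (np.float64(-16.572336130757172), np.int64(237)) [-1.59078985  4.17084091  1.4196767 ] [ 468.06044706 -108.07570106   95.29802227]
```

Call:
move_arm --deltas '[[[0.01,-0.01,0,0,0,0,0],[0,0,0,0,0,0,0]]]'

```text
t: 12.48
tcp_pos: [468.3, -108.3, 95.2]
tcp_rot: [-0.383, 0.924, 0.001, -0.0]
ft_force: [-3.0, 4.9, 2.5]
opening: -0.2
grip_force: 3.0
```

Run:
```python
from ang import *
print(ang(),ang(),arm.observe()['ft_force'],arm.observe()['tcp_pos'])
```

```text
(np.float64(-16.240542455272656), np.int64(235)) (np.float64(-16.348190149760025), np.int64(238)) [-3.28485786  4.81872926  2.15217165] [ 468.27158581 -108.33318881   95.25762029]
```

The stop is firm (about 6.5 N, rising steeply). Now I'll back off and lift.

Call:
move_arm --deltas '[[[-0.1,0.15,0,0,0,0,0],[-0.1,0.15,0,0,0,0,0],[0,0,0.8,0,0,0,0],[0,0,1,0,0,0,0],[0,0,1,0,0,0,0]]]'

```text
t: 13.1
tcp_pos: [459.5, -96.0, 208.0]
tcp_rot: [-0.383, 0.924, 0.0, -0.001]
ft_force: [0.1, 0.3, 1.3]
opening: -0.4
grip_force: 0.0
```

Call:
move_arm --deltas '[[[0,0.2,0.7,0,0,-1,0],[0.2,1,0,0,0,-1,0],[0.3,1,0,0,0,-1,0],[0.3,1,0,0,0,-1,0],[0.3,1,0,0,0,-1,0]]]'

```text
t: 13.52
tcp_pos: [502.8, 64.4, 235.9]
tcp_rot: [-0.139, 0.99, -0.0, 0.001]
ft_force: [0.6, -1.0, 0.4]
opening: 0.1
grip_force: 0.0
```

Call:
move_arm --deltas '[[[0.2,0.6,0,0,0,-1,0],[0.2,0.1,0,0,0,-1,0],[0,0,0,0,0,0,0]]]'

```text
t: 13.77
tcp_pos: [519.0, 92.5, 235.2]
tcp_rot: [-0.036, 0.999, -0.0, 0.0]
ft_force: [0.5, -0.2, -0.8]
opening: 0.2
grip_force: 0.0
```

Run:
```python
from ang import *
print(ang(),arm.observe()['ft_force'],arm.observe()['tcp_pos'])
```

```text
(np.float64(-16.64075803724866), np.int64(213)) [-0.49946992  0.22532585  0.08322096] [518.19505897  90.67564657 235.28353559]
```

Call:
move_arm --deltas '[[[0.05,0.4,-0.3,0,0,0,0],[0,0,-0.4,0,0,0,0],[0,0,-0.4,0,0,0,0],[0,0,-0.3,0,0,0,0],[0,0,-0.2,0,0,0,0]]]'

```text
t: 14.28
tcp_pos: [519.8, 105.8, 170.0]
tcp_rot: [-0.038, 0.999, -0.0, -0.001]
ft_force: [-0.2, 0.1, -0.4]
opening: 0.2
grip_force: 0.0
```

Call:
move_arm --deltas '[[[0,0,-0.2,0,0,0,0],[0,0,-0.1,0,0,0,0],[0,0,-0.1,0,0,0,0],[0,0,0,0,0,0,0]]]'

```text
t: 14.62
tcp_pos: [520.6, 106.4, 155.2]
tcp_rot: [-0.037, 0.999, -0.0, 0.0]
ft_force: [-0.2, -0.2, 1.1]
opening: -0.1
grip_force: 0.0
```

Run:
```python
from h import *
print(arm.observe()['ft_force'],arm.observe()['tcp_pos']); pic('side','s2')
```

```text
[-0.17102797 -0.17707724  1.1195117 ] [520.57080865 106.43594214 155.21440349]
```

View pics/s2.png

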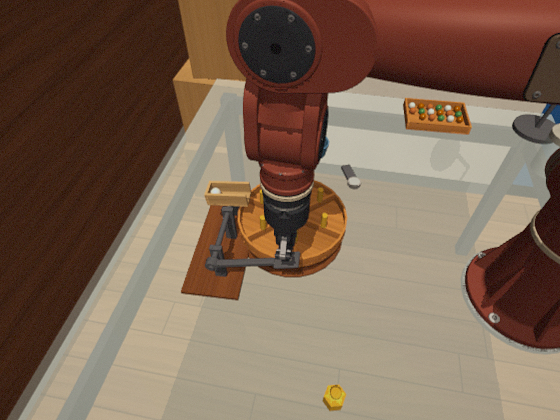

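The fingers stand on the pad at (287,258) and the bin and marble at (220,192) are still up. Now press past the lock point, then on down.

Call:
move_arm --deltas '[[[0,0,-0.1,0,0,0,0],[0,0,-0.1,0,0,0,0],[0,0,-0.1,0,0,0,0],[0,0,-0.1,0,0,0,0],[0,0,0,0,0,0,0]]]'

```text
t: 15.08
tcp_pos: [520.3, 106.7, 138.3]
tcp_rot: [-0.037, 0.999, 0.0, -0.0]
ft_force: [-0.1, 0.6, 0.8]
opening: 0.4
grip_force: 0.0
```

Call:
move_arm --deltas '[[[-0.03,0,-0.1,0,0,0,0],[-0.02,0,-0.1,0,0,0,0],[0,0,-0.1,0,0,0,0]]]'

```text
t: 15.33
tcp_pos: [518.6, 106.6, 127.2]
tcp_rot: [-0.037, 0.999, -0.0, 0.0]
ft_force: [-2.0, -1.0, 2.5]
opening: 0.0
grip_force: 1.2
```

Run:
```python
from h import *
im,d=pic('side','s3'); P=world('side',d,np.ones(d.shape,bool))
q=P[(P[:,0]>480)&(P[:,0]<640)&(P[:,1]>80)&(P[:,1]<135)&(P[:,2]>60)&(P[:,2]<175)]
for x in range(490,640,15):
    k=q[abs(q[:,0]-x)<7]; print(x,len(k),np.percentile(k[:,2],[5,50,95]).round() if len(k) else '')
im,d=pic('scene','c3')
```

```text
490 70 [126. 129. 131.]
505 111 [126. 128. 159.]
520 46 [123. 127. 129.]
535 44 [120. 125. 127.]
550 56 [114. 122. 124.]
565 54 [113. 120. 122.]
580 53 [113. 119. 121.]
595 51 [111. 118. 120.]
610 57 [109. 116. 119.]
625 52 [107. 115. 117.]
```

View pics/c3.png

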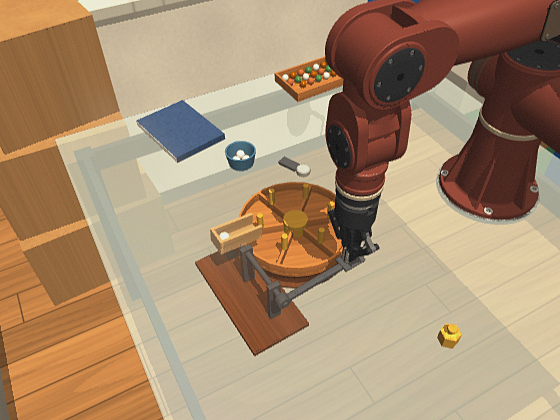

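The pad is following the fingers down (top at 127 mm), so the lock is free. The marble is still in the bin at (225,237).

Call:
move_arm --deltas '[[[-0.02,0,-0.1,0,0,0,0],[-0.02,0,-0.1,0,0,0,0],[0,0,-0.1,0,0,0,0],[0,0,-0.1,0,0,0,0],[0,0,-0.1,0,0,0,0]]]'

```text
t: 15.85
tcp_pos: [516.7, 106.7, 106.8]
tcp_rot: [-0.037, 0.999, 0.0, -0.0]
ft_force: [-0.8, -0.2, 2.3]
opening: -0.5
grip_force: 1.3
```

Call:
move_arm --deltas '[[[0,0,-0.1,0,0,0,0],[0,0,-0.1,0,0,0,0],[0,0,-0.1,0,0,0,0],[0,0,-0.1,0,0,0,0],[0,0,-0.1,0,0,0,0]]]'

```text
t: 16.27
tcp_pos: [517.4, 106.7, 87.2]
tcp_rot: [-0.037, 0.999, 0.0, 0.0]
ft_force: [1.5, 0.4, 2.8]
opening: 0.2
grip_force: 1.2
```

Call:
move_arm --deltas '[[[0,0,-0.1,0,0,0,0],[0.02,0,-0.1,0,0,0,0],[0.02,0,-0.1,0,0,0,0],[0.02,0,-0.05,0,0,0,0],[0,0,0,0,0,0,0]]]'

```text
t: 16.68
tcp_pos: [518.9, 106.7, 72.5]
tcp_rot: [-0.037, 0.999, 0.0, -0.001]
ft_force: [-0.9, 0.2, 0.4]
opening: 0.5
grip_force: 0.0
```

Call:
move_arm --deltas '[[[0,0,-0.06,0,0,0,0],[0,0,-0.06,0,0,0,0],[0,0,0,0,0,0,0]]]'

```text
t: 16.93
tcp_pos: [519.5, 106.7, 68.4]
tcp_rot: [-0.037, 0.999, 0.0, 0.0]
ft_force: [0.0, -0.0, 0.4]
opening: 0.3
grip_force: 0.4
```

Call:
move_arm --deltas '[[[0,0,-0.05,0,0,0,0],[0,0,0,0,0,0,0]]]'

```text
t: 17.1
tcp_pos: [519.7, 106.7, 68.0]
tcp_rot: [-0.037, 0.999, -0.0, 0.0]
ft_force: [-3.4, 0.4, 12.3]
opening: -0.3
grip_force: 6.5
```

Run:
```python
from h import *
print(arm.observe()['ft_force'],arm.observe()['tcp_pos'])
for c in ['scene','side']:
    arm.read_camera(c); print([(np.round(r['position']),r['p']) for r in arm.recognise(c,'marble_center')][:3])
```

```text
[-3.37854664  0.43883513 12.25283313] [519.7085385  106.67267654  67.9648885 ]
[(array([672., -34., 115.]), 0.72), (array([578., -57.,  77.]), 0.59)]
[]
```

The lever is on its stop (12 N at 68 mm). I'll lift away and look.

Call:
move_arm --deltas '[[[0,0,0.3,0,0,0,0],[0,0,0.8,0,0,0,0],[0,0,1,0,0,0,0],[-0.5,0.5,1,0,0,0,0],[-1,1,1,0,0,0,0]]]'

```text
t: 17.72
tcp_pos: [479.2, 146.8, 212.0]
tcp_rot: [-0.036, 0.999, -0.0, 0.001]
ft_force: [1.1, 1.3, 0.2]
opening: -0.1
grip_force: 0.0
```

Call:
move_arm --deltas '[[[-1,1,0,0,0,0,0],[-1,1,0,0,0,0,0],[-0.5,1,0,0,0,0,0],[0,1,0,0,0,0,0],[0,0,0,0,0,0,0]]]'

```text
t: 18.13
tcp_pos: [398.7, 288.9, 208.7]
tcp_rot: [-0.04, 0.999, 0.001, -0.0]
ft_force: [0.5, 0.2, -0.3]
opening: 0.2
grip_force: 0.0
```

Run:
```python
from ang import *
print(ang(),arm.observe()['ft_force'])
for c in ['scene','side']:
    im,d=pic(c,c+'9')
    for r in arm.recognise(c,'marble_center')[:3]: print(c,np.round(r['position']),r['p'])
    P=world(c,d,np.ones(d.shape,bool)); q=P[(abs(P[:,0]-525)<30)&(abs(P[:,1]-107)<15)&(P[:,2]>40)]; print('pad',np.median(q,0))
    if c=='side': cv2.imwrite('pics/z9.png',cv2.resize(im[150:310,170:370,::-1],None,fx=3.5,fy=3.5))
```

```text
(np.float64(-16.695151594604184), np.int64(244)) [ 0.1017316   0.71920892 -1.75052193]
scene [580. -56.  79.] 0.6
scene [621. -15.  53.] 0.17
pad [524.33013065 108.90329062  66.48171417]
side [579. -54.  76.] 0.63
pad [521.89558571 108.10851264  67.34913044]
```

View pics/z9.png

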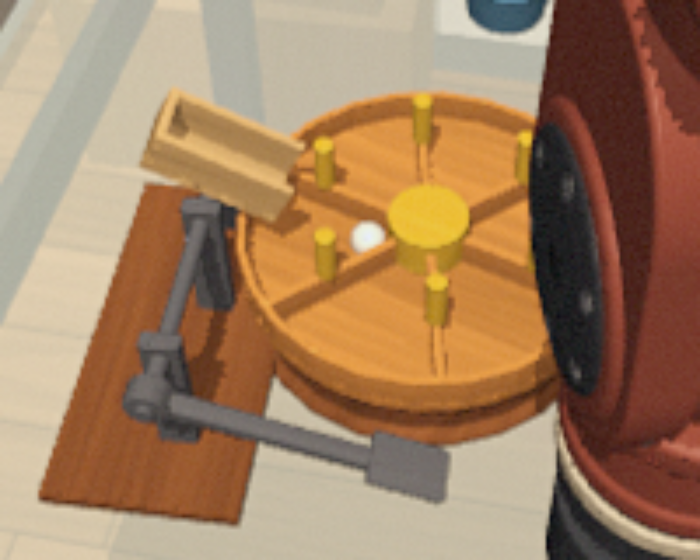

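The picture shows the lever down and the bin tipped. The marble rests at (368,238) in the compartment in front of the bin, beside the hub, about 35 mm from its centre (limit 50).

```bash
python3 -c "
from plant import arm
print(arm.job_done())"
```

```text
the job is handed in; nothing more can be done
None
```

I handed the job in at about 18 s: the carousel is in its detent, the lever is down on its stop, and the marble lies in the compartment in front of the bin, about 35 mm from its centre; push forces at the peg read no more than about 8 N, and the arm never went near the loupe, weight or ramekin.

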